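Pin the swing arm of the hub stand

ROBOT

A 6-joint arm with a two-finger parallel gripper is mounted at the origin on the work surface. World frame = base frame: x ahead of the robot, y to its left, z up, the work surface at z = 0. Lengths are in m, angles in rad, forces in N, time in s.
With the tool pointing down it reaches from about 0.225 to 0.875 m from the base axis. Payload 3.4 kg.
Tool frame: the origin (TCP) lies on the centre line of the jaws, within the pads' length; the fingertips stand 22 mm ahead of it and the grasp point (between the pads) lies 3 mm ahead of it; z points along the fingers, y is the line along which they close (so a half turn about z gives the same grasp; the last joint's range is limited). The gripper opens to 85 mm and grips with 20 to 120 N. Pads are 22 mm wide; open, the fingers measure 114 mm over their backs; the gripper's body (76 mm by 85 mm) begins 54 mm behind the grasp point. The pads swing forward as they close: fully open they stand 13 mm farther back than shut.
Start: joints at [-1.403, 0.276, 1.505, -0, 1.361, -0.121], TCP at [0.164, -0.551, 0.253] pointing down, gripper open.
Joint ranges: [-2.89, 2.89], [-0.75, 2.08], [0.22, 2.7], [-1.18, 4.32], [0.11, 2.71], [-2.7, 2.7]. Speed limits (rad/s): [2.57, 2.57, 3.14, 3.14, 3.14, 3.14].

INTERFACE

Orientations are given as a unit quaternion [w, x, y, z].
In Python, from rig import manip, optics gives the robot as it stands (manip), with the cameras (optics).
- The arm moves only by the shell command python3 steer.py [OPENING] [FORCE], which reads ROWS from standard input. ROWS is a JSON list of rows, 1 to 5 of them, each written [[dx, dy, dz], turn]: dx, dy, dz in m, then a turn about the tool's z in rad; each row shifts and turns the commanded pose from where the row before left it, along the tool's axes as they then stand; what a row does not reach is not made up. A row lasts 1/12 s, in which the tool goes at most 0.0417 m and 0.125 rad, less where a joint would pass 70% of its speed; a pose out of reach is approached as far as the arm can. OPENING is the finger opening in m, set as the command begins (- or left out keeps the last). The fingers move at their own pace and stop on an object; FORCE is the grip in N (left out, the last holds). Time passes only in rows, so rows that do not move let the fingers close. It prints the time, the measured TCP pose, the force, the opening and the grip force at its end. Input that does not fit is refused with a message, and nothing moves.
- manip.get_state(): the state, without advancing time (a new reading comes with each control period).
- optics.get_image(name): name is "scene" or "top" or "wrist"; returns a dict with "img" (480x640x3 uint8, red, green, blue), "camera_matrix" (3x3 intrinsics, pixels), "T" (4x4, takes a point from camera to world coordinates); the wrist camera has in their place "hand_eye" (4x4, takes a point from camera to tool coordinates, whose origin is the TCP and whose axes are the flange's). Camera axes: x right, y down, z forward; pixel columns grow to the right and rows downward; lengths in m; the calibration is good to about 2 mm. A picture is of the moment at which its call begins: read the wrist's pose just before it. There is no depth.
- manip.sign_off(): hands the job in; it is judged then, once.
The state is a dict: "clock": time; "qpos": joint angles; "qd": joint speeds; "effort": joint torques, N m; "position": TCP position; "ee_rot": TCP orientation; "contact_force": force on the tool from outside, world axes, zero at the start; "moment": the same for the moment, N m; "width": finger opening in m; "gripper_force": force on a finger pad.
Only numpy, scipy, OpenCV 4.12 (cv2) and the standard library are available. Lean on these libraries where they do the work, as an engineer would, in place of code of your own. Each camera call takes 0.05 s, during which the arm holds its last target. There are 200 camera calls.

TASK

Turn the swing arm of the blue hub stand round by its upright handle until the hole in its other end lines up with the hole in the stand's tongue. Then take from the grey rack the locking pin whose head has the same shape as the sample pin on the plywood board, and, holding it in the gripper, push it straight down through both holes until its collar sits flat on the swing arm. Leave the other two pins in the rack and the spray can, wrench and grease tin where they are.

Things in the scene. Friction and masses are not known exactly. Their poses are not given: they have to be found in the camera images.
- stand: Hub stand: blue pedestal bolted to the bench, round foot 130 mm across, 10 mm thick. A 44 mm wide, 16 mm thick drilled tongue, top at z = 50 mm, reaches 100 mm out along the body's -x from the vertical swivel axis. Origin on that axis at the bench.
- pivot (a point): On the stand's swivel axis at the top of the swing arm, z = 64 mm (a 28 mm nut stands 9 mm above). The arm is a flat steel bar, 36 mm wide, 12 mm thick, reaching 100 mm (hole end) and 86 mm (handle end) from the axis. It turns either way (about 2 N at the handle), stays where left, and can be brought to line-up by either way round; stops lie 0.4 rad past.
- base_hole (a point): Centre of the round through hole in the stand's tongue, at the tongue's top, z = 50 mm: diameter 14 mm, chamfered 2 mm, 16 mm deep and open below (34 mm of free space to the bench), 75 mm from the swivel axis.
- swing_hole (a point): Centre of the round through hole in the end of the swing arm, at the arm's top, z = 64 mm: diameter 14 mm, chamfered 2 mm, 12 mm deep, 75 mm from the swivel axis. It moves with the arm.
- handle (a point): Upright handle of the swing arm, on the other end from the hole, 70 mm from the swivel axis: black round grip sleeve that spins freely on its stem, 22 mm diameter, from z = 78 to 122 mm. This point lies on the handle's axis at z = 102 mm, at the height to grip. It moves with the arm.
- pin_tee: The locking pin that matches the sample: steel T-head, about 0.13 kg. Origin at the foot's centre, z up. Shaft 12 mm diameter, 50 mm long, foot tapered over 4 mm to 7 mm diameter; collar 26 mm diameter from 50 to 55 mm; neck 12 mm diameter; crossbar at the top from 70 to 86 mm, 46 mm long along the pin's x, 12 mm thick along its y. Hangs upright in one of the rack's holes, collar on the rack.
- pin_tip (a point): Centre of the foot of the T-head pin's shaft.
- pin_collar (a point): Point on the T-head pin's axis at the underside of its collar, 50 mm above its foot.
- pin_bar (a point): Centre of the T-head pin's crossbar, 78 mm above its foot.
- pin_ball: Another steel pin, in the rack: shaft 12 mm diameter and 34 mm long, same collar, a ball head of 28 mm diameter centred 64 mm above its foot. Origin at the foot. To be left.
- pin_block: Another steel pin, in the rack: shaft 12 mm diameter and 34 mm long, same collar, a square block head 26 x 26 x 20 mm centred 64 mm above its foot. Origin at the foot. To be left.
- rack: Grey sheet-steel pin rack fixed to the bench, 60 (x) x 240 (y) x 60 mm high, its 8 mm top drilled with three 15 mm holes at y = -80, 0 and 80 mm; the pins hang in them in any order. Origin at the centre of its underside.
- sample: The sample: a worn T-head pin of the same form, fixed lying on a plywood board 70 (x) x 130 (y) x 8 mm beside the rack, on its far side, 33 mm high in all. Origin at the centre of the board's underside. Not to be used.
- spray_can: Green spray can with black cap, 60 mm diameter, 150 mm tall, loose. Origin at the centre of its underside.
- wrench: Steel wrench 180 mm long lying flat on the bench, loose, its length along its x.
- grease_tin: Grey round tin, 70 mm diameter, 55 mm tall, loose. Origin at the centre of its underside.

How it is judged:
On the way, in this order (a step that is already met when the one before it is completed fails the run):
1. the arm is swung until its hole is over the hole in the tongue (within 5 mm) (horizontal distance between swing_hole and base_hole below 0.005 m), for 0.2 s.
2. the matching pin, still held in the gripper, has its foot in both holes (horizontal distance between pin_tip and base_hole below 0.005 m and z of pin_tip in the frame of base_hole below -0.003 m and contact force between the fingers and pin_tee above 0.5 N), for 0.05 s.
At the end, for the whole second after the job is handed in: The T-head pin stands through both holes: its foot within 4 mm of the tongue hole's axis, the arm's hole within 4 mm of the tongue's, the underside of its collar within 3 mm of the arm's top, the pin upright within 5 degrees and at rest (horizontal distance between each of swing_hole, pin_tip and base_hole below 0.004 m and z of pin_collar in the frame of swing_hole between -0.003 and 0.003 m and angle between pin_tee's own z axis and vertical below 0.09 rad and linear speed of pin_tee below 0.02 m/s); the robot touches nothing.
It fails at once if another pin is moved more than 25 mm (distance of any of pin_ball, pin_block from where it was at the start of the episode above 0.025 m).
It fails at once if the spray can, wrench or grease tin is moved more than 40 mm or the can or the tin is tipped over (distance of any of spray_can, wrench, grease_tin from where it was at the start of the episode above 0.04 m or angle between any of spray_can, grease_tin's own z axis and vertical above 0.5 rad).
It also fails if it takes over 72 s, if anything falls off the work surface, if the arm or the gripper's body presses on something with over 40 N, if the wrist force passes 120 N, or if a joint passes its speed limit or range.

## Working session

There is one attempt and no reset: what is moved stays moved. The work goes in short steps, Python scripts to look and compute and a shell command to move; the robot and the scene stay as the last step left them, time stands still between calls to the robot, and variables do not carry over. Pictures are saved under pics/ and viewed, at most 10 in all, crops included, and the job is handed in when it is done.

```bash
ls; mkdir -p pics; cat > h.py <<'E'
import numpy as np, cv2
from rig import manip, optics
from scipy.spatial.transform import Rotation as R
def cam(name):
    s=manip.get_state(); d=optics.get_image(name); K=np.array(d["camera_matrix"])
    if name=="wrist":
        T=np.eye(4); q=s["ee_rot"]; T[:3,:3]=R.from_quat([q[1],q[2],q[3],q[0]]).as_matrix(); T[:3,3]=s["position"]
        T=T@np.array(d["hand_eye"])
    else: T=np.array(d["T"])
    return d["img"],K,T
def save(name,fn,crop=None,scale=1):
    im,K,T=cam(name); np.savez('pics/'+fn+'.npz',K=K,T=T)
    cv2.imwrite('pics/'+fn+'_raw.png',im[:,:,::-1])
    if crop: im=im[crop[1]:crop[3],crop[0]:crop[2]]
    im=cv2.resize(im,None,fx=scale,fy=scale,interpolation=cv2.INTER_CUBIC)
    cv2.imwrite('pics/'+fn+'.png',im[:,:,::-1])
def p2w(fn,u,v,z):
    d=np.load('pics/'+fn+'.npz'); r=d['T'][:3,:3]@np.linalg.inv(d['K'])@[u,v,1]; c=d['T'][:3,3]
    return c+r*(z-c[2])/r[2]
def w2p(fn,p):
    d=np.load('pics/'+fn+'.npz'); q=d['K']@(d['T'][:3,:3].T@(np.array(p)-d['T'][:3,3])); return q[:2]/q[2]
E
python3 - <<'E'
from h import *
save('top','top1'); save('scene','sc1')
for f in('top1','sc1'): d=np.load(f'pics/{f}.npz'); print(d['K'],d['T'])
s=manip.get_state();print(s['ee_rot'],s['position'],s['clock'])
E
```

```text
pics
rig.py
steer.py
[[595.52895118   0.         320.42168517]
 [  0.         595.52895118 235.58351828]
 [  0.           0.           1.        ]] [[ 0.01517821 -0.97555804  0.21921709  0.23854403]
 [-0.99986684 -0.0134945   0.00917594 -0.06393675]
 [-0.00599344 -0.21932718 -0.97563296  1.47674075]
 [ 0.          0.          0.          1.        ]]
[[624.81852229   0.         329.82753294]
 [  0.         624.81852229 235.06738978]
 [  0.           0.           1.        ]] [[-0.17377701  0.65176778 -0.73824136  1.4802243 ]
 [ 0.98473792  0.1076744  -0.13673861  0.12724227]
 [-0.00963212 -0.75073629 -0.66053179  0.88970694]
 [ 0.          0.          0.          1.        ]]
[-8.18482571e-04  9.89594519e-01  1.43881959e-01 -7.10824657e-06] [ 0.16369065 -0.55076416  0.25252939] 0.1
```

View pics/top1.png

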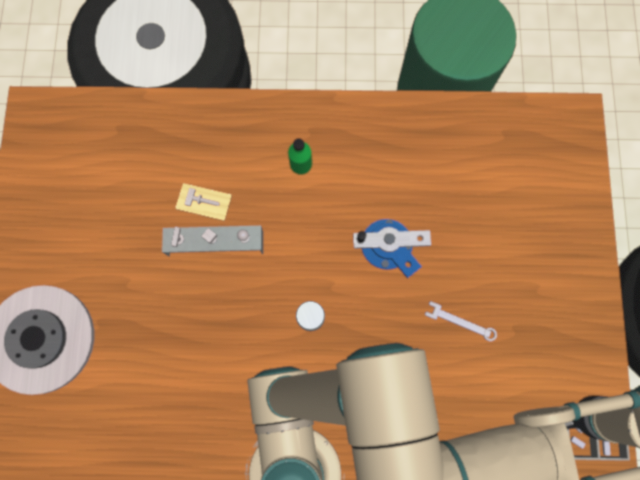

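View pics/sc1.png

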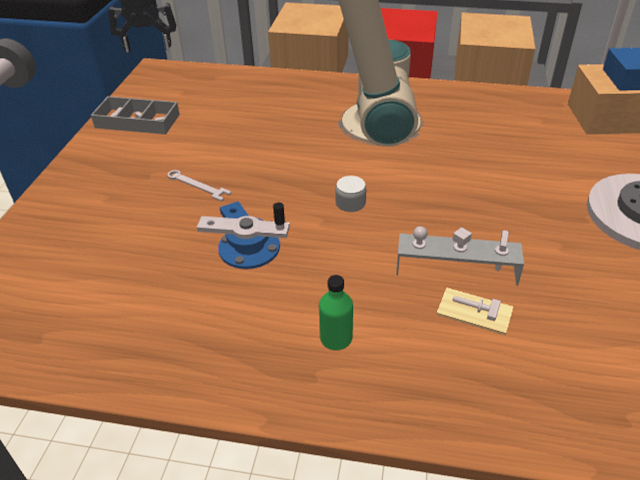

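The top view shows the stand pivot at about (389,239), handle at (361,238), swing hole at (420,238) and tongue hole at (407,265). The T-pin is at the rack's left end, about (177,238). The scene view agrees. I'll zoom in for accuracy.

```bash
python3 - <<'E'
from h import *
im=cv2.imread('pics/top1_raw.png')
a=cv2.resize(im[205:285,345:440],None,fx=6,fy=6,interpolation=cv2.INTER_CUBIC)
b=cv2.resize(im[215:265,155:250],None,fx=4,fy=4,interpolation=cv2.INTER_CUBIC)
b=cv2.resize(im[220:260,155:250],None,fx=6,fy=6,interpolation=cv2.INTER_CUBIC)[:120*2]
a=a[:,:570];b=b[:,:570]
cv2.imwrite('pics/top1z.png',np.vstack([a[:,:],b])[:600] if 0 else np.vstack([a,b[60:180]]))
for n,u,v,z in [('pivot',389,239,.073),('handle',361,237.5,.122),('sw',420.5,238,.064),('bh',407,265,.05),('bar',177.5,237,.096),('block',209.5,236,.1),('ball',243,235.5,.1),('tin',310,315,.055),('can',299,145,.15),('wr1',432,310,.005),('wr2',491,334,.005)]:
    print(n,p2w('top1',u,v,z).round(4))
E
```

```text
pivot [ 0.5478 -0.2162  0.073 ]
handle [ 0.5397 -0.1458  0.122 ]
sw [ 0.5533 -0.2936  0.064 ]
bh [ 0.4889 -0.2617  0.05  ]
bar [0.5406 0.2889 0.096 ]
block [0.5432 0.2121 0.1   ]
ball [0.5456 0.1326 0.1   ]
tin [ 0.3643 -0.0287  0.055 ]
can [0.7555 0.0025 0.15  ]
wr1 [ 0.3853 -0.3275  0.005 ]
wr2 [ 0.3291 -0.4697  0.005 ]
```

View pics/top1z.png

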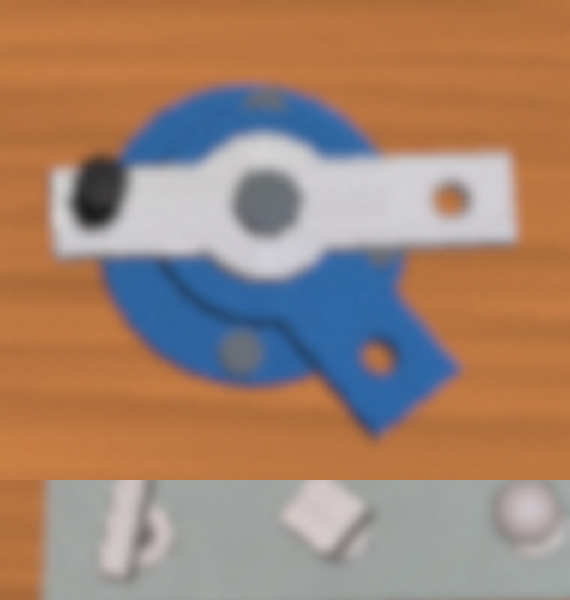

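The zoom gives sharper pixels: pivot (389.5,238.8), swing hole (420.3,238.3), tongue hole (408.3,264.5), handle top about (362.5,234.7). Next I'll work out the moves and where the wrist camera looks.

```bash
cat >> h.py <<'E'
def delta(p,yaw=None):
    s=manip.get_state(); q=s["ee_rot"]; M=R.from_quat([q[1],q[2],q[3],q[0]]).as_matrix()
    y=np.arctan2(M[1,0],M[0,0]); out=(M.T@(np.array(p)-s["position"])).round(4)
    print('pos',np.round(s["position"],4),'yaw',round(y,3),'tilt z',M[:,2].round(3),'tool delta',out,'' if yaw is None else ('turn',round(y-yaw,3)),'t',s['clock'])
E
python3 - <<'E'
from h import *
P={n:p2w('top1',u,v,z) for n,u,v,z in [('pivot',389.5,238.8,.073),('handle',362.5,234.9,.122),('sw',420.3,238.3,.064),('bh',408.3,264.5,.05)]}
for n in P:
    d=P[n]-P['pivot'];print(n,P[n].round(4),np.hypot(d[0],d[1]).round(4),np.degrees(np.arctan2(d[1],d[0])).round(1))
d=optics.get_image('wrist');print(np.round(d['hand_eye'],3),np.round(d['camera_matrix'],1))
delta([.50,-.22,.30])
E
```

```text
pivot [ 0.5483 -0.2174  0.073 ] 0.0 0.0
handle [ 0.5459 -0.1493  0.122 ] 0.0682 92.0
sw [ 0.5526 -0.2931  0.064 ] 0.0758 -86.8
bh [ 0.4902 -0.2649  0.05  ] 0.0751 -140.8
[[ 0.    -0.947 -0.32   0.082]
 [ 1.     0.    -0.001  0.001]
 [ 0.001 -0.32   0.947 -0.121]
 [ 0.     0.     0.     1.   ]] [[343.2   0.  329.6]
 [  0.  343.2 243.9]
 [  0.    0.    1. ]]
pos [ 0.1637 -0.5508  0.2526] yaw 0.289 tilt z [-0.     0.001 -1.   ] tool delta [ 0.4166 -0.2214 -0.047 ]  t 0.15
```

Distances check out: 75.8 and 75.1 mm against 75 mm, and 68 mm against 70 mm. Next: turn the tool to yaw of about 1.15, so the jaws close tangentially, then move over the stand.

```bash
echo '[[[0, 0, -0.01], -0.12], [[0, 0, -0.01], -0.12], [[0, 0, -0.01], -0.12], [[0, 0, -0.01], -0.12], [[0, 0, -0.01], -0.12]]' | python3 steer.py 0.085 40; echo '[[[0, 0, 0], -0.12], [[0, 0, 0], -0.12], [[0, 0, 0], 0]]' | python3 steer.py; python3 -c "
from h import *
delta([.54,-.19,.30])"
```

```text
clock: 0.57
position: [0.1637, -0.551, 0.3034]
ee_rot: [-0.0, 0.902, 0.433, 0.0]
contact_force: [0.2, -0.5, -0.9]
width: 0.0849
gripper_force: 0.0
clock: 0.82
position: [0.1637, -0.5511, 0.3032]
ee_rot: [-0.0, 0.844, 0.536, 0.0]
contact_force: [-0.2, -0.7, -0.2]
width: 0.085
gripper_force: 0.0
pos [ 0.1637 -0.5511  0.3032] yaw 1.131 tilt z [-0.  0. -1.] tool delta [0.487  0.1866 0.0033]  t 0.8167
```

```bash
R='x'; echo '[[[0.0375, 0.0144, 0], 0], [[0.0375, 0.0144, 0], 0], [[0.0375, 0.0144, 0], 0], [[0.0375, 0.0144, 0], 0], [[0.0375, 0.0144, 0], 0]]' | python3 steer.py >/dev/null;  echo '[[[0.0375, 0.0144, 0], 0], [[0.0375, 0.0144, 0], 0], [[0.0375, 0.0144, 0], 0], [[0.0375, 0.0144, 0], 0], [[0.0375, 0.0144, 0], 0]]' | python3 steer.py >/dev/null; echo '[[[0.0375, 0.0144, 0], 0], [[0.0375, 0.0144, 0], 0], [[0.0375, 0.0144, 0], 0], [[0, 0, 0], 0], [[0, 0, 0], 0]]' | python3 steer.py; python3 -c "
from h import *
delta([.54,-.19,.30]); save('wrist','w1')
for p in ([.5483,-.2174,.073],[.5459,-.1493,.122],[.5526,-.2931,.064],[.4902,-.2649,.05]): print(w2p('w1',p))"
```

```text
clock: 2.07
position: [0.5424, -0.1889, 0.3025]
ee_rot: [-0.001, 0.845, 0.536, -0.0]
contact_force: [-0.5, -0.4, 0.9]
width: 0.0851
gripper_force: 0.0
pos [ 0.5424 -0.1889  0.3025] yaw 1.13 tilt z [-0.001  0.    -1.   ] tool delta [-0.002  -0.0017  0.0025]  t 2.0667
[346.07401886 232.12560185]
[313.86530171 181.71988896]
[376.24845726 285.36777766]
[317.24381241 281.06346987]
```

View pics/w1.png

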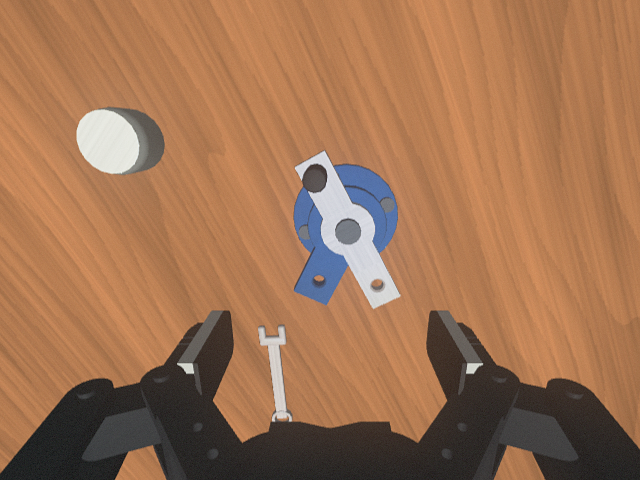

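The wrist view shows the nut at (348,232), handle top at (315,177), swing hole at (377.5,285) and tongue hole at (319,280), all within 2-5 px of the prediction.

```bash
python3 - <<'E'
from h import *
P={n:p2w('w1',u,v,z) for n,u,v,z in [('pivot',348,232,.073),('handle',315,178,.122),('sw',377.5,285,.064),('bh',319,280.5,.05)]}
for n in P:
    d=P[n]-P['pivot'];print(n,P[n].round(4),np.hypot(d[0],d[1]).round(4),np.degrees(np.arctan2(d[1],d[0])).round(1))
delta([.5455,-.147,.20]);delta([.5455,-.147,.105])
E
```

```text
pivot [ 0.5502 -0.2181  0.073 ] 0.0 0.0
handle [ 0.5482 -0.1468  0.122 ] 0.0713 91.6
sw [ 0.5541 -0.2933  0.064 ] 0.0752 -87.1
bh [ 0.4924 -0.2651  0.05  ] 0.0745 -140.9
pos [ 0.5414 -0.1901  0.3026] yaw 1.129 tilt z [-0.002 -0.    -1.   ] tool delta [ 0.0408 -0.0146  0.1026]  t 2.1167
pos [ 0.5414 -0.1901  0.3026] yaw 1.129 tilt z [-0.002 -0.    -1.   ] tool delta [ 0.0409 -0.0144  0.1976]  t 2.1167
```

```bash
echo '[[[0.02, -0.007, 0.01], 0], [[0.02, -0.007, 0.02], 0], [[0, 0, 0.03], 0], [[0, 0, 0], 0], [[0, 0, 0], 0]]' | python3 steer.py; python3 -c "
from h import *
delta([.546,-.148,.105])"
```

```text
clock: 2.53
position: [0.5442, -0.1494, 0.2423]
ee_rot: [-0.001, 0.846, 0.534, -0.001]
contact_force: [0.3, 0.2, -0.4]
width: 0.0852
gripper_force: 0.0
pos [ 0.5442 -0.1494  0.2423] yaw 1.126 tilt z [-0.004  0.001 -1.   ] tool delta [0.0022 0.0016 0.1373]  t 2.5333
```

```bash
echo '[[[0.002, 0.002, 0.035], 0], [[0, 0, 0.035], 0], [[0, 0, 0.035], 0], [[0, 0, 0.032], 0], [[0, 0, 0], 0]]' | python3 steer.py; echo '[[[0, 0, 0], 0], [[0, 0, 0], 0], [[0, 0, 0], 0], [[0, 0, 0], 0], [[0, 0, 0], 0]]' | python3 steer.py 0.0 40;echo '[[[0, 0, 0], 0], [[0, 0, 0], 0], [[0, 0, 0], 0], [[0, 0, 0], 0], [[0, 0, 0], 0]]' | python3 steer.py; python3 -c "
from h import *
delta([.6033,-.1737,.105])"
```

```text
clock: 2.95
position: [0.5453, -0.148, 0.1024]
ee_rot: [-0.004, 0.846, 0.534, -0.003]
contact_force: [-1.3, 0.5, 0.5]
width: 0.0852
gripper_force: 0.0
clock: 3.37
position: [0.5494, -0.1479, 0.1082]
ee_rot: [0.001, 0.845, 0.535, 0.001]
contact_force: [-0.6, 0.4, 0.7]
width: 0.0251
gripper_force: 0.7
clock: 3.78
position: [0.5491, -0.1476, 0.1081]
ee_rot: [0.001, 0.845, 0.535, 0.001]
contact_force: [-1.5, -0.4, 6.4]
width: 0.0205
gripper_force: 38.8
pos [ 0.5491 -0.1476  0.1081] yaw 1.129 tilt z [ 0.002 -0.001 -1.   ] tool delta [-0.0004  0.0601  0.0032]  t 3.7833
```

Gripped the handle (20.5 mm, 39 N). Next, the swing of about 52° clockwise in chords.

```bash
echo '[[[0.0046, 0.0118, 0], 0], [[0.0024, 0.0125, 0], 0], [[0, 0.0127, 0], 0], [[-0.0022, 0.0126, 0], 0], [[-0.0044, 0.0117, 0], 0]]' | python3 steer.py; echo '[[[0, 0, 0], 0], [[0, 0, 0], 0], [[0, 0, 0], 0], [[0, 0, 0], 0]]' | python3 steer.py; python3 -c "
from h import *
delta([.6045,-.174,.105]);save('top','top2',(345,205,440,285),6);save('wrist','w2')"
```

```text
clock: 4.2
position: [0.6044, -0.1735, 0.1081]
ee_rot: [0.0, 0.845, 0.535, -0.0]
contact_force: [-4.2, -0.2, 7.2]
width: 0.0207
gripper_force: 39.2
clock: 4.53
position: [0.6053, -0.1747, 0.1081]
ee_rot: [0.002, 0.845, 0.535, 0.001]
contact_force: [-0.9, -2.4, 5.8]
width: 0.0211
gripper_force: 39.4
pos [ 0.6053 -0.1747  0.1081] yaw 1.129 tilt z [ 0.003 -0.003 -1.   ] tool delta [ 0.0003 -0.001   0.0031]  t 4.5333
```

View pics/w2.png

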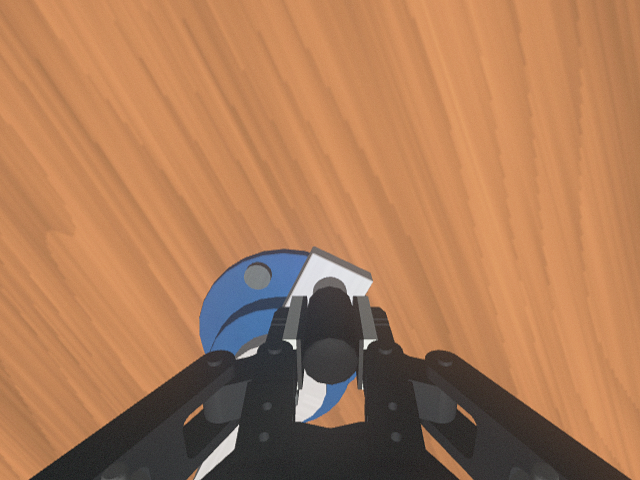

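Only the handle end is visible here, so I'll release, rise and look straight down over the holes.

```bash
echo '[[[0, 0, 0], 0], [[0, 0, 0], 0], [[0, 0, 0], 0], [[0, 0, 0], 0], [[0, 0, 0], 0]]' | python3 steer.py 0.085; echo '[[[0, 0, -0.03], 0], [[0, 0, -0.04], 0], [[0, 0, 0], 0], [[0, 0, 0], 0]]' | python3 steer.py; python3 -c "
from h import *
delta([.457,-.339,.17])"
```

```text
clock: 5.05
position: [0.604, -0.1731, 0.106]
ee_rot: [-0.0, 0.845, 0.535, -0.0]
contact_force: [0.7, 0.2, -1.0]
width: 0.0799
gripper_force: 0.0
clock: 5.38
position: [0.6059, -0.174, 0.1791]
ee_rot: [0.003, 0.845, 0.535, 0.002]
contact_force: [-0.5, -0.1, -0.9]
width: 0.0853
gripper_force: 0.0
pos [ 0.6059 -0.174   0.1791] yaw 1.129 tilt z [ 0.006 -0.002 -1.   ] tool delta [-0.2129 -0.0641  0.0087]  t 5.3833
```

```bash
echo '[[[-0.0355, -0.0107, 0], 0], [[-0.0355, -0.0107, 0], 0], [[-0.0355, -0.0107, 0], 0], [[-0.0355, -0.0107, 0], 0], [[-0.0355, -0.0107, 0], 0]]' | python3 steer.py >/dev/null; echo '[[[-0.0355, -0.0107, 0], 0], [[0, 0, 0], 0], [[0, 0, 0], 0], [[0, 0, 0], 0]]' | python3 steer.py; python3 -c "
from h import *
delta([.457,-.339,.17]);save('wrist','w3',(170,0,490,240),2.5)
print(w2p('w3',[.4924,-.2651,.064]))"
```

```text
clock: 6.13
position: [0.4548, -0.3379, 0.1754]
ee_rot: [-0.001, 0.845, 0.534, 0.0]
contact_force: [0.7, 0.7, 0.3]
width: 0.0849
gripper_force: 0.0
pos [ 0.4548 -0.3379  0.1754] yaw 1.128 tilt z [-0.001  0.002 -1.   ] tool delta [-0.      0.0025  0.0054]  t 6.1333
[333.83088611 127.98399465]
```

View pics/w3.png

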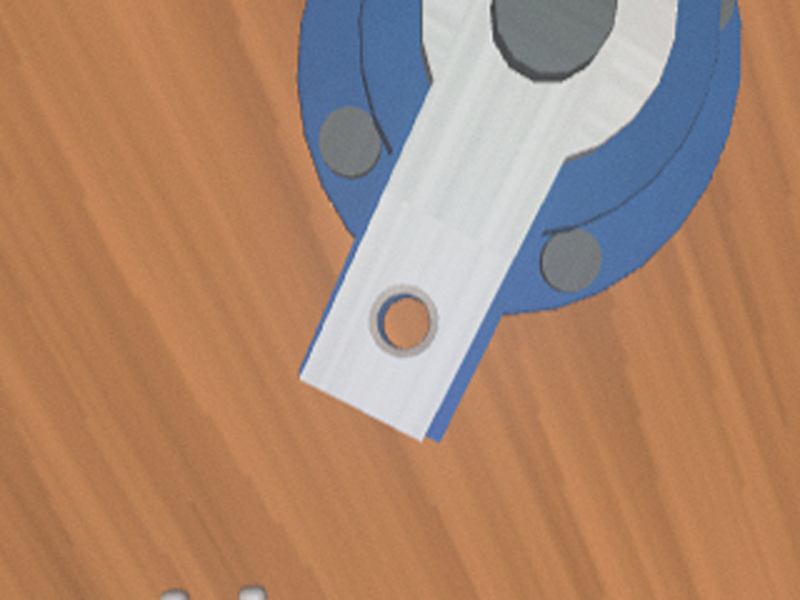

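The arm hole is at crop (404,321), full-image (331.6,128.4). The tongue hole shows through it, offset only about 1.4 mm to the right, so alignment is well within tolerance. Next: the T-pin. I'll rise, turn to yaw of about 2.99 and fly over.

```bash
echo '[[[0, 0, -0.025], -0.124], [[0, 0, -0.025], -0.124], [[0, 0, -0.025], -0.124], [[0, 0, -0.025], -0.124], [[0, 0, -0.025], -0.124]]' | python3 steer.py >/dev/null; echo '[[[0, 0, 0], -0.124], [[0, 0, 0], -0.124], [[0, 0, 0], -0.124], [[0, 0, 0], -0.124], [[0, 0, 0], -0.124]]' | python3 steer.py >/dev/null; echo '[[[0, 0, 0], -0.124], [[0, 0, 0], -0.124], [[0, 0, 0], -0.124], [[0, 0, 0], -0.124], [[0, 0, 0], -0.124]]' | python3 steer.py; python3 -c "
from h import *
print('sw',p2w('w3',331.6,128.4,.064),'bh',p2w('w3',333,128.8,.05))
delta([.622,.276,.26])
print(manip.get_state()['qpos'])"
```

```text
clock: 7.43
position: [0.4562, -0.3368, 0.3008]
ee_rot: [-0.0, 0.072, 0.997, 0.0]
contact_force: [-0.2, -0.6, 0.3]
width: 0.0848
gripper_force: 0.0
sw [ 0.49099906 -0.26471538  0.064     ] bh [ 0.49180438 -0.26536639  0.05      ]
pos [ 0.4562 -0.3368  0.3008] yaw 2.998 tilt z [-0.     0.001 -1.   ] tool delta [-0.0763  0.6302  0.0414]  t 7.4333
[-7.58908169e-01  2.41774881e-01  1.43556235e+00  4.67129565e-04
  1.46506109e+00 -2.18599856e+00]
```

```bash
echo '[[[-0.0048, 0.0394, 0], 0], [[-0.0048, 0.0394, 0], 0], [[-0.0048, 0.0394, 0], 0], [[-0.0048, 0.0394, 0], 0], [[-0.0048, 0.0394, 0], 0]]' | python3 steer.py 0.05 >/dev/null; echo '[[[-0.0048, 0.0394, 0], 0], [[-0.0048, 0.0394, 0], 0], [[-0.0048, 0.0394, 0], 0], [[-0.0048, 0.0394, 0], 0], [[-0.0048, 0.0394, 0], 0]]' | python3 steer.py >/dev/null; echo '[[[-0.0048, 0.0394, 0], 0], [[-0.0048, 0.0394, 0], 0], [[-0.0048, 0.0394, 0], 0], [[-0.0048, 0.0394, 0], 0], [[-0.0048, 0.0394, 0], 0]]' | python3 steer.py >/dev/null; echo '[[[-0.0048, 0.0394, 0.02], 0], [[0, 0, 0.04], 0], [[0, 0, 0.04], 0], [[0, 0, 0], 0], [[0, 0, 0], 0]]' | python3 steer.py; python3 -c "
from h import *
delta([.622,.276,.20]);save('wrist','w4',(170,0,490,240),2.5)
print(w2p('w4',[.5406,.2889,.096]))"
```

```text
clock: 9.1
position: [0.624, 0.2717, 0.1998]
ee_rot: [-0.003, 0.075, 0.997, -0.001]
contact_force: [0.6, 0.5, 0.8]
width: 0.05
gripper_force: 0.0
pos [0.624  0.2717 0.1998] yaw 2.991 tilt z [-0.006 -0.002 -1.   ] tool delta [ 0.0026  0.0039 -0.0002]  t 9.1
[338.41865981 124.52965826]
```

View pics/w4.png

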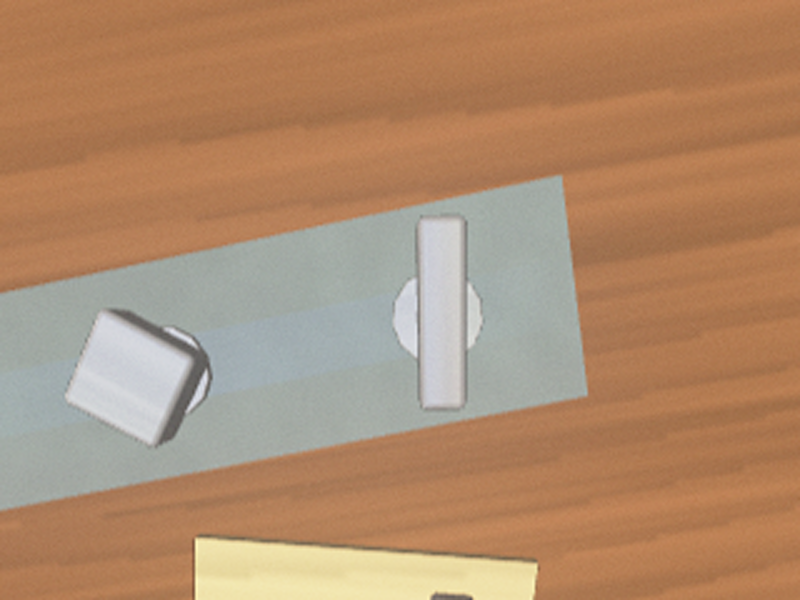

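The T-bar is centred at crop (442,312), full-image (346.8,124.8). It lies along the tool's x, so no turn is needed. The block's nearest face is well clear.

```bash
python3 -c "
from h import *
p=p2w('w4',346.8,124.8,.096);print(p)
a=p2w('w4',170+440/2.5,214/2.5,.096);b=p2w('w4',170+442/2.5,408/2.5,.096);print('bar len',np.linalg.norm(a-b))
p[2]=.093;delta(p)"
```

```text
[0.54153494 0.29401506 0.096     ]
bar len 0.04549083282052537
pos [0.6261 0.2717 0.203 ] yaw 2.99 tilt z [-0. -0. -1.] tool delta [0.087  0.0093 0.11  ]  t 9.15
```

Bar length measures 45.5 mm against 46, so the measurement is sound.

```bash
echo '[[[0.03, 0.003, 0], 0], [[0.03, 0.003, 0], 0], [[0.027, 0.003, 0.02], 0], [[0, 0, 0.02], 0], [[0, 0, 0], 0]]' | python3 steer.py >/dev/null; echo '[[[0, 0, 0], 0], [[0, 0, 0], 0]]' | python3 steer.py; python3 -c "
from h import *
delta([.5415,.294,.093])"
```

```text
clock: 9.73
position: [0.5443, 0.2932, 0.1656]
ee_rot: [0.003, 0.077, 0.997, 0.001]
contact_force: [-0.4, 1.1, 0.5]
width: 0.0501
gripper_force: 0.0
pos [0.5443 0.2932 0.1656] yaw 2.988 tilt z [ 0.006  0.002 -1.   ] tool delta [0.0033 0.0002 0.0726]  t 9.7333
```

```bash
echo '[[[0.002, 0, 0.024], 0], [[0, 0, 0.024], 0], [[0, 0, 0.024], 0], [[0, 0, 0], 0], [[0, 0, 0], 0]]' | python3 steer.py; echo '[[[0, 0, 0], 0], [[0, 0, 0], 0], [[0, 0, 0], 0], [[0, 0, 0], 0], [[0, 0, 0], 0]]' | python3 steer.py 0.0 60;echo '[[[0, 0, 0], 0], [[0, 0, 0], 0], [[0, 0, 0], 0]]' | python3 steer.py ; python3 -c "
from h import *
delta([.5415,.294,.093])"
```

```text
clock: 10.15
position: [0.5409, 0.2928, 0.0911]
ee_rot: [0.0, 0.077, 0.997, 0.0]
contact_force: [0.3, -1.0, 0.4]
width: 0.0498
gripper_force: 0.0
clock: 10.57
position: [0.541, 0.2934, 0.0925]
ee_rot: [0.002, 0.076, 0.997, 0.001]
contact_force: [-0.4, 0.0, 6.2]
width: 0.0111
gripper_force: 58.7
clock: 10.82
position: [0.541, 0.2934, 0.0925]
ee_rot: [0.002, 0.076, 0.997, 0.001]
contact_force: [1.2, -0.1, 4.9]
width: 0.011
gripper_force: 58.7
pos [0.541  0.2934 0.0925] yaw 2.989 tilt z [ 0.004  0.001 -1.   ] tool delta [-0.0004  0.0007 -0.0005]  t 10.8167
```

Pin gripped (11 mm on the 12 mm bar, 59 N). Lift it.

```bash
echo '[[[0, 0, -0.02], 0], [[0, 0, -0.035], 0], [[0, 0, -0.035], 0], [[0, 0, -0.035], 0], [[0, 0, -0.035], 0]]' | python3 steer.py >/dev/null; echo '[[[0, 0, -0.03], 0], [[0, 0, 0], 0], [[0, 0, 0], 0]]' | python3 steer.py; python3 -c "
from h import *
delta([.4914,-.265,.20])"
```

```text
clock: 11.48
position: [0.5402, 0.2932, 0.2826]
ee_rot: [0.002, 0.076, 0.997, 0.001]
contact_force: [0.4, -0.2, -2.8]
width: 0.0108
gripper_force: 59.6
pos [0.5402 0.2932 0.2826] yaw 2.989 tilt z [ 0.004  0.002 -1.   ] tool delta [-0.0364 -0.5593  0.0816]  t 11.4833
```

```bash
echo '[[[-0.0026, -0.04, 0], 0], [[-0.0026, -0.04, 0], 0], [[-0.0026, -0.04, 0], 0], [[-0.0026, -0.04, 0], 0], [[-0.0026, -0.04, 0], 0]]' | python3 steer.py >/dev/null; echo '[[[-0.0026, -0.04, 0], 0], [[-0.0026, -0.04, 0], 0], [[-0.0026, -0.04, 0], 0], [[-0.0026, -0.04, 0], 0], [[-0.0026, -0.04, 0], 0]]' | python3 steer.py >/dev/null; echo '[[[-0.0026, -0.04, 0], 0], [[-0.0026, -0.04, 0], 0], [[-0.0026, -0.03, 0], 0], [[-0.0026, -0.01, 0], 0], [[0, 0, 0], 0]]' | python3 steer.py >/dev/null;  echo '[[[0, 0, 0.04], 0], [[0, 0, 0.04], 0], [[0, 0, 0.02], 0], [[0, 0, 0], 0], [[0, 0, 0], 0]]' | python3 steer.py; python3 -c "
from h import *
delta([.4914,-.265,.155])"
```

```text
clock: 13.15
position: [0.4957, -0.2244, 0.1791]
ee_rot: [-0.002, 0.076, 0.997, 0.001]
contact_force: [0.5, -0.6, -1.0]
width: 0.0108
gripper_force: 59.5
pos [ 0.4957 -0.2244  0.1791] yaw 2.99 tilt z [-0.003  0.003 -1.   ] tool delta [-0.002  -0.0409  0.024 ]  t 13.15
```

```bash
echo '[[[-0.001, -0.02, 0], 0], [[-0.001, -0.02, 0], 0], [[0, 0, 0.012], 0], [[0, 0, 0.012], 0], [[0, 0, 0], 0]]' | python3 steer.py >/dev/null; echo '[[[0, 0, 0], 0], [[0, 0, 0], 0], [[0, 0, 0], 0]]' | python3 steer.py; python3 - <<'E'
from h import *
delta([.4914,-.265,.155])
s=manip.get_state()
save('wrist','w5');save('scene','sc5')
z=0.064
print('scene pred hole',w2p('sc5',[.4914,-.265,.064]),w2p('sc5',[.4914,-.265,.0725]))
print('wrist pred hole',w2p('w5',[.4914,-.265,.064]))
im=cv2.imread('pics/sc5_raw.png');c=cv2.resize(im[185:265,160:300],None,fx=5.5,fy=5.5,interpolation=cv2.INTER_CUBIC)
cv2.imwrite('pics/sc5z.png',c)
E
```

```text
clock: 13.82
position: [0.4933, -0.2665, 0.1581]
ee_rot: [0.001, 0.076, 0.997, -0.001]
contact_force: [0.6, -0.6, -1.9]
width: 0.0109
gripper_force: 59.6
pos [ 0.4933 -0.2665  0.1581] yaw 2.99 tilt z [ 0.002 -0.002 -1.   ] tool delta [0.0021 0.0012 0.0031]  t 13.8167
scene pred hole [232.76076218 203.64850008] [232.31030763 200.50245385]
wrist pred hole [332.56048477 254.40492705]
```

View pics/sc5z.png

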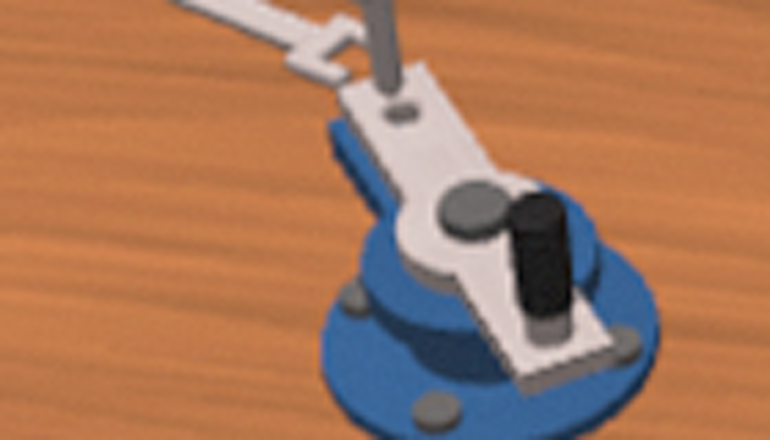

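View pics/w5.png

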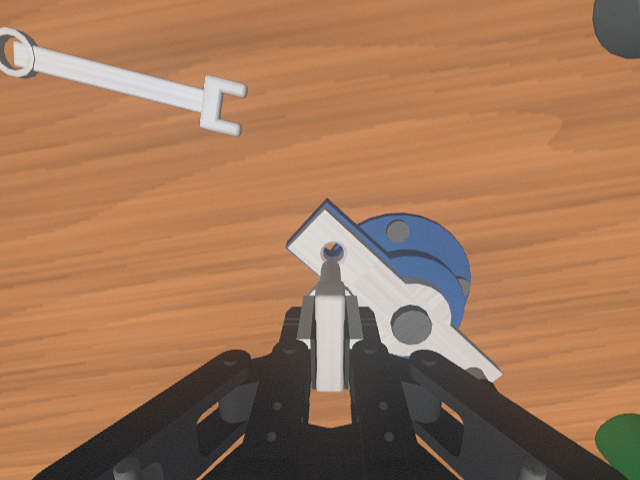

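The scene crop shows the foot at about (388,93), just left of and above the hole at (403,112). In the wrist view the hole is at (333,252) and the foot's visible tip is at about (332,262). I'll compute the lateral error from these.

```bash
python3 - <<'E'
from h import *
g=cv2.imread('pics/w5_raw.png',0)
print(g[240:286:2,318:348:2])
x=np.array([np.cos(2.99),np.sin(2.99),0]); y=np.array([np.sin(2.99),-np.cos(2.99),0])
T=np.array([.493,-.2662,0])
for zf in(.0735,.0755):
    print(zf,'wrist foot axis/rim',w2p('w5',T+[0,0,zf]),w2p('w5',T+.0035*x+[0,0,zf]),'scene foot',w2p('sc5',T+[0,0,zf]))
h=p2w('w5',333,252.5,.064);print('hole',h,'rel to T in tool',(h-T)@x,(h-T)@y)
h=p2w('sc5',160+403/5.5-.4,185+112.5/5.5-.4,.064);f=p2w('sc5',160+388/5.5-.4,185+93/5.5-.4,.0755)
print('scene hole',h,'foot',f,(h-f)@x,(h-f)@y)
s=manip.get_state();print(s['position'])
E
```

```text
[[215 214 216 217 216 216 218 210 211 216 212 212 211 215 212]
 [216 215 212 217 206 182 165 167 174 174 188 203 210 214 216]
 [215 216 215 197 156 157 148 154 133  73 138 183 190 209 212]
 [212 216 207 164 151 145 148 139  78 106 114  87 185 199 210]
 [215 218 158 104 101 147 149  84  96 107  87  83 118 187 213]
 [216 208 165  81  76  72  91  77  87  78  83  83 102 195 193]
 [215 181 170  98  80  79  76  81  79  81  83 102 119 197 193]
 [215 173 168 105  91  80  80  76  81  82  95 112 122 195 194]
 [214 193 167 102 106  97  99  90  93 101 115 120 118 198 200]
 [211 215 165 159 104 108 111 112 115 112 118 118 179 196 214]
 [214 211 182 171 145 112 109 102 111 116 113 184 193 198 216]
 [214 215 216 135 112 110 109 108 109 106 193 195 200 211 212]
 [217 218 151 114 113 109 104 104 105 104 119 203 214 215 212]
 [214 220 121 113 112 112 104 108 108 109 100 215 216 214 212]
 [213 220 113 113 112 111 110 105 108 105 105 198 216 217 214]
 [209 206 116 115 111 109 106 107 106 105 107 186 213 214 214]
 [214 190 113 114 113 110 107 104 103 105 107 153 216 215 212]
 [184 184 115 111 110 110 108
[... 168 characters left out ...]
0 115 113 108 109 107 110 107 107 108 106 214 211 214]
 [117 107 109 109 107 110 106 112 108 110 111 108 110 211 212]
 [115 109 106 108 108 109 108 109 108 107 113 112 104 185 212]]
0.0735 wrist foot axis/rim [331.20337963 262.16026366] [331.20938727 257.08044998] scene foot [231.49192995 200.53558067]
0.0755 wrist foot axis/rim [331.21650586 263.32926047] [331.22263375 258.21136679] scene foot [231.38443048 199.79053894]
hole [ 0.49010313 -0.26450863  0.064     ] rel to T in tool 0.0031190665876797163 0.001234504068727741
scene hole [ 0.49598697 -0.26338018  0.064     ] foot [ 0.49907723 -0.26707906  0.0755    ] 0.003613401344408801 0.003189785467065509
[ 0.49294035 -0.26643403  0.15762423]
```

The wrist view puts the hole +3 mm in x and +1.2 mm in y (tool axes) from the foot, and the scene view agrees roughly. I'll shift by that and descend gently, watching the force.

```bash
echo '[[[0.003, 0.0015, 0], 0], [[0, 0, 0], 0], [[0, 0, 0], 0], [[0, 0, 0], 0]]' | python3 steer.py; echo '[[[0, 0, 0.008], 0], [[0, 0, 0.008], 0], [[0, 0, 0], 0], [[0, 0, 0], 0]]' | python3 steer.py
```

```text
clock: 14.25
position: [0.4896, -0.2644, 0.1566]
ee_rot: [0.0, 0.076, 0.997, -0.0]
contact_force: [-0.3, -0.2, -1.1]
width: 0.0108
gripper_force: 59.6
clock: 14.58
position: [0.4892, -0.2641, 0.1395]
ee_rot: [-0.001, 0.076, 0.997, 0.001]
contact_force: [0.2, -0.8, -0.9]
width: 0.011
gripper_force: 59.6
```

```bash
echo '[[[0, 0, 0.005], 0], [[0, 0, 0.005], 0], [[0, 0, 0], 0], [[0, 0, 0], 0]]' | python3 steer.py; echo '[[[0, 0, 0.004], 0], [[0, 0, 0.004], 0], [[0, 0, 0], 0], [[0, 0, 0], 0]]' | python3 steer.py
```

```text
clock: 14.92
position: [0.4894, -0.2643, 0.1301]
ee_rot: [-0.0, 0.076, 0.997, 0.0]
contact_force: [-0.6, 0.1, -2.0]
width: 0.0106
gripper_force: 59.6
clock: 15.25
position: [0.4897, -0.2645, 0.1223]
ee_rot: [0.0, 0.076, 0.997, -0.0]
contact_force: [0.9, -0.7, -1.5]
width: 0.0105
gripper_force: 59.6
```

Foot is at about 40 mm, inside the tongue, with no force. On to seating: collar contact is expected at TCP z of about 0.0965.

```bash
echo '[[[0, 0, 0.006], 0], [[0, 0, 0.006], 0], [[0, 0, 0.006], 0], [[0, 0, 0], 0], [[0, 0, 0], 0]]' | python3 steer.py; echo '[[[0, 0, 0.003], 0], [[0, 0, 0.003], 0], [[0, 0, 0], 0], [[0, 0, 0], 0]]' | python3 steer.py; echo '[[[0, 0, 0.002], 0], [[0, 0, 0], 0], [[0, 0, 0], 0]]' | python3 steer.py
```

```text
clock: 15.67
position: [0.4896, -0.2645, 0.104]
ee_rot: [-0.0, 0.076, 0.997, 0.0]
contact_force: [0.3, -0.5, -2.6]
width: 0.0109
gripper_force: 59.5
clock: 16.0
position: [0.4896, -0.2645, 0.0984]
ee_rot: [-0.0, 0.076, 0.997, -0.0]
contact_force: [1.2, -0.9, -1.5]
width: 0.0113
gripper_force: 59.6
clock: 16.25
position: [0.4896, -0.2645, 0.0965]
ee_rot: [0.0, 0.076, 0.997, -0.0]
contact_force: [0.7, 0.1, -1.8]
width: 0.0105
gripper_force: 59.5
```

```bash
echo '[[[0, 0, 0.0015], 0], [[0, 0, 0], 0], [[0, 0, 0], 0]]' | python3 steer.py|grep -E 'pos|cont'; echo '[[[0, 0, 0.001], 0], [[0, 0, 0], 0], [[0, 0, 0], 0]]' | python3 steer.py|grep -E 'pos|cont'
```

```text
position: [0.49, -0.2647, 0.0964]
contact_force: [-1.1, 1.1, 5.9]
position: [0.4902, -0.265, 0.0963]
contact_force: [-2.4, 1.1, 11.9]
```

Collar contact at z 0.0964, exactly as expected. I'll ease the force, release and rise.

```bash
echo '[[[0, 0, -0.002], 0], [[0, 0, 0], 0]]' | python3 steer.py | grep cont; echo '[[[0, 0, 0], 0], [[0, 0, 0], 0], [[0, 0, 0], 0], [[0, 0, 0], 0], [[0, 0, 0], 0]]' | python3 steer.py 0.05; echo '[[[0, 0, -0.015], 0], [[0, 0, -0.03], 0], [[0, 0, -0.03], 0], [[0, 0, -0.03], 0], [[0, 0, 0], 0]]' | python3 steer.py >/dev/null; echo '[[[0.0, 0, 0], 0], [[0, 0, 0], 0], [[0, 0, 0], 0]]' | python3 steer.py; python3 -c "
from h import *
save('wrist','w6'); save('scene','sc6')
a=cv2.imread('pics/w6_raw.png')[150:450,160:480];a=cv2.resize(a,None,fx=1.25,fy=1.25)
b=cv2.imread('pics/sc6_raw.png')[175:275,180:300];b=cv2.resize(b,None,fx=3.333,fy=3.75)
cv2.imwrite('pics/fin.png',np.hstack([a,b[:375]]))"
```

```text
contact_force: [-0.2, -0.6, -1.5]
clock: 17.33
position: [0.4895, -0.2644, 0.0959]
ee_rot: [-0.0, 0.076, 0.997, 0.0]
contact_force: [0.2, -0.8, 0.2]
width: 0.05
gripper_force: 0.0
clock: 18.0
position: [0.4888, -0.2638, 0.1996]
ee_rot: [-0.001, 0.076, 0.997, 0.001]
contact_force: [-0.3, 0.7, 0.4]
width: 0.0498
gripper_force: 0.0
```

View pics/fin.png

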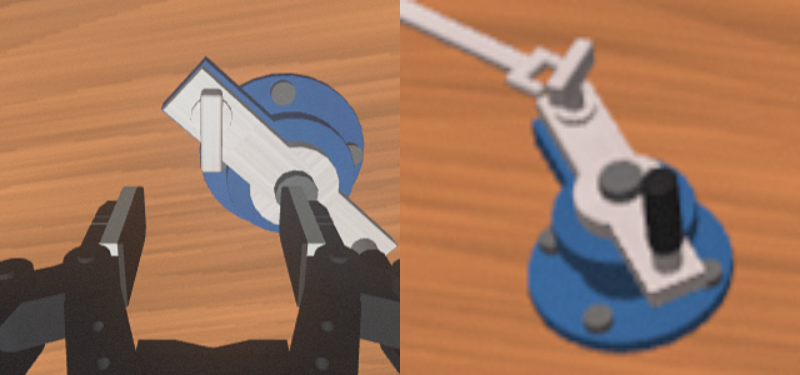

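The pin stands upright with its collar flat on the arm (crop about (210,110) in the wrist half, (572,110) in the scene half), and the gripper is clear. Handing in.

```bash
python3 -c "
from rig import manip, optics
print(manip.sign_off())"
```

```text
the job is handed in; nothing more can be done
None
```

The swing arm is lined up, the T-head pin is pushed through both holes with its collar flat on the arm, and the job was handed in at about 18 s on the robot's clock; sign-off gave no verdict.

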